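Clamp the tea canister in its courier frame

ROBOT

A 6-joint arm with a two-finger parallel gripper is mounted at the origin on the work surface. World frame = base frame: x ahead of the robot, y to its left, z up, the work surface at z = 0. Lengths are in m, angles in rad, forces in N, time in s.
With the tool pointing down it reaches from about 0.35 to 0.975 m from the base axis. Payload 4.9 kg.
Tool frame: the origin (TCP) lies midway between the tips of the shut fingers; the grasp point (between the pads) lies manip.grip_depth behind it (manip.grip_depth is the distance from the TCP to the grasp point, in m); z points along the fingers, x is the direction in which the jaws open and shut, and the axes are right-handed (so a half turn about z gives the same grasp; the last joint's range is limited). The gripper opens to 85 mm and grips with 20 to 120 N. Pads are 22 mm wide; open, the fingers measure 114 mm over their backs; the gripper's body (76 mm by 85 mm) begins 54 mm behind the grasp point. The pads swing forward as they close: fully open they stand 13 mm farther back than shut.
Start: joints at [1.157, 0.053, 1.613, -0, 1.476, -0.119], TCP at [0.182, 0.598, 0.231] pointing down, gripper open.
Joint ranges: [-3.01, 3.01], [-1.01, 2.22], [0.06, 2.58], [-1.02, 4.17], [0.09, 2.62], [-3.14, 3.14]. Speed limits (rad/s): [2.57, 2.57, 3.14, 3.14, 3.14, 3.14].

INTERFACE

Orientations are given as a unit quaternion [w, x, y, z].
In Python, from plant import state, grab_frame, ticket, manip gives the robot as it stands.
- The arm moves only by the tool carry_out, never from a script. Its argument "moves" is a list that holds one entry, the list of rows, each a list of 7 numbers: the turn, a rotation vector about the tool's x, y, z each as a share of 5 degrees, from -1 to 1, then the shift along the tool's x, y, z each as a share of 0.04 m, from -1 to 1, then the gripper command: -1 is shut, 1 is fully open, values between are in proportion. A call has 1 to 8 rows; each row shifts and turns the commanded pose from where the row before left it, along the tool's axes as they then stand; what a row does not reach is not made up. A row lasts 1/12 s, in which the tool goes at most 41.7 mm and 7.16 degrees, less where a joint would pass 70% of its speed; a pose out of reach is approached as far as the arm can. A call with a number of a shift or a turn outside -1 to 1 is refused whole. A call with a gripper value outside its range is refused whole. The fingers move at their own pace and stop on an object; the grip force is fixed at half the most. Time passes only in rows, so rows that do not move let the fingers close. It gives the time, the measured TCP pose, the force and the opening at its end, in the units of the state.
- state(): the state, without advancing time (a new reading comes with each control period).
- grab_frame(name): name is "scene" or "side" or "wrist"; returns a dict with "frame" (420x560x3 uint8, red, green, blue), "z_map" (420x560 float32, m along the optical axis (not along the pixel's ray), 0 where there is no reading), "K" (3x3 intrinsics, pixels), "world_from_camera" (4x4, takes a point from camera to world coordinates); the wrist camera has in their place "hand_eye" (4x4, takes a point from camera to tool coordinates, whose origin is the TCP and whose axes are the tool frame's). Camera axes: x right, y down, z forward; pixel columns grow to the right and rows downward; lengths in m; the calibration is good to about 2 mm. A picture is of the moment at which its call begins: read the wrist's pose just before it.
- ticket.job_done(): hands the job in, once; it reports no verdict.
The state is a dict: "time": time; "joint_pos": joint angles; "joint_vel": joint speeds; "joint_efforts": joint torques, N m; "tool_pos": TCP position; "tool_rot": TCP orientation; "contact_force": force on the tool from outside, world axes, zero at the start; "ft_torque": the same for the moment, N m; "gripper_width": opening from 0.0 (shut) to 1.0 (fully open).
Only numpy, scipy, OpenCV 4.12 (cv2) and the standard library are available. Lean on these libraries where they do the work, as an engineer would, in place of code of your own. Each camera call takes 0.05 s, during which the arm holds its last target.

TASK

Stand the knobbed tea canister gently upright on the round rubber spot between the two pads of the courier clamp and let go of it. Then turn the clamp's turnbuckle (it has spokes to push) so that both cheeks draw in together and both pads grip the canister firmly; feel for the pads taking up and stop a little after that, before the canister is crushed. Leave the other things on the counter where they are.

Things in the scene. Friction and masses are not known exactly. Their poses are not given: they have to be found in the camera images.
- canister_mid (a point): Centre of the tea canister, half-way up its body (50 mm above its underside): plain steel round tin, 90 mm diameter (lid rim 93 mm), 100 mm tall to the lid's top, about 0.6 kg, with a black round knob on the lid. It starts on the counter left or right of the clamp. Its z axis is up.
- knob (a point): Centre of the canister's lid knob, the place to grasp from above: black, 30 mm diameter, 24 mm tall (its top is 130 mm above the canister's underside, 12 mm above this point), on a 20 mm neck; the lid's top is 18 mm below this point.
- seat (a point): Centre of the round black rubber spot (94 mm) on top of the clamp's base plate, where the canister's underside goes, 12 mm above the counter. Axes: z up; y is the line along which the cheeks draw in (+y roughly the robot's left); +x points level from the spot to the turnbuckle, roughly away from the robot.
- axis (a point): Middle of the turnbuckle on its turning axis, which is parallel to the seat's y; 155 mm along +x from the seat, 85 mm above the counter. This frame has the seat's axes and does not turn. Nothing stands above the spokes; to either side (y) of them 40 mm is free above the barrel, and the canister in place is 108 mm away in -x.
- barrel (a point): The same point on the turning barrel: plain steel, 80 mm long, 34 mm diameter (collars 42 mm at its ends), with four round spokes in one plane through this point, at right angles to each other, like a wheel's: 10 mm diameter, ball ends 14 mm, reaching 65 mm from the axis. Its z axis lies along one spoke. Polished, slippery (friction 0.15).
- turnbuckle (a joint): Turn of the turnbuckle in rad, 0 to 0.8 at the start. At 0 the spokes stand up, down and level; it grows as the top spoke goes over towards +x of the axis frame (away from the canister), which tightens: each cheek moves in 5 mm per rad. Dry thread friction, 0.30 N m (6 N at 50 mm) all along, holds it where it is left.
- canister: The whole canister; origin under its centre. Once both pads press it, turning torque rises by 0.40 N m per rad: a pad's squeeze is 10 N per 0.1 N m over free turning (0.3 in motion; in pauses between short pushes 0.1 to 0.2 is felt; starts of pushes spike). Firm: 10 to 40 N per pad after letting go; stop at about 0.2 N m over free. Above 45 N at any time crushes.
- base_plate: The clamp's aluminium base plate, 12 mm thick, fixed to the counter; origin on the counter under the seat, with the seat's axes. It runs from x = -70 to +235 mm and y = -125 to +125 mm.
- cheek_l: Sliding grey cheek on the seat's +y side, 14 mm thick, 100 mm long in x, its top 85 mm above the counter (102 mm at the turnbuckle end). Its origin lies on its inner face, on the base plate's top, at the seat's x. It carries a springy (8 N per mm) black rubber pad, 85 mm long in x, 26 to 78 mm above the counter.
- cheek_r: The same on the -y side, mirrored. Each pad's face stands 20 mm inward of its cheek's origin give or take 3 mm, as the pads' studs are set by hand and differ each time: neither the cheeks' places nor the turn tells when the pads meet the canister. At the start the pads' faces are 108 to 128 mm apart.
- flat_tin: Bystander: low steel tin with a flat lid and no knob, 92 mm diameter, 72 mm tall, on the other side of the clamp; origin under its centre.
- juice: Bystander: amber glass bottle, 60 mm diameter, 170 mm tall; origin under its centre.
- jam: Bystander: amber jar with a white cap, 68 mm diameter, 85 mm tall; origin under its centre.
- honey: Bystander: small amber jar with a dark cap, 48 mm diameter, 60 mm tall, close to the clamp on its left; origin under its centre.
Mind the look-alikes: they are no part of the job. What is shaped like the canister but green is not meant.

How it is judged:
On the way, in this order (a step that is already met when the one before it is completed fails the run):
1. the canister stands on the spot between the pads, let go (x of canister_mid in the frame of seat between -0.02 and 0.02 m and y of canister_mid in the frame of seat between -0.02 and 0.02 m and z of canister_mid in the frame of seat between 0.045 and 0.055 m and angle between canister_mid's own z axis and vertical below 0.07 rad and contact force between the fingers and canister below 0.1 N), for 0.2 s.
2. both pads grip the canister (x of canister_mid in the frame of seat between -0.02 and 0.02 m and y of canister_mid in the frame of seat between -0.02 and 0.02 m and z of canister_mid in the frame of seat between 0.045 and 0.055 m and angle between canister_mid's own z axis and vertical below 0.07 rad and contact force between each of cheek_l, cheek_r and canister above 10 N), for 0.2 s.
At the end, for the whole second after the job is handed in: The canister stands upright (within 4 degrees) on the base plate, within 20 mm of the spot's centre in each direction, at rest and let go, each pad squeezing it with 10 to 40 N by the turnbuckle alone (all of step 2 and contact force between the fingers and canister below 0.1 N and contact force between each of cheek_l, cheek_r and canister below 40 N and linear speed of canister below 0.02 m/s); the robot touches nothing.
It fails at once if a pad squeezes the canister with more than 45 N (contact force between any of cheek_l, cheek_r and canister above 45 N).
It fails at once if the canister is dropped or pressed on the base plate with more than 60 N (contact force between canister and base_plate above 60 N).
It fails at once if another thing on the counter is pushed more than 30 mm from its place (distance of any of flat_tin, juice, jam, honey from where it was at the start of the episode above 0.03 m).
It also fails if it takes over 72 s, if anything falls off the work surface, if the arm or the gripper's body presses on something with over 40 N, if the wrist force passes 120 N, or if a joint passes its speed limit or range.

## Working session

There is one attempt and no reset: what is moved stays moved. The work goes in short steps, Python scripts to look and compute and a tool call to move; the robot and the scene stay as the last step left them, time stands still between calls to the robot, and variables do not carry over. Pictures are saved under pics/ and viewed, and the job is handed in when it is done.

Besides the shell and the picture viewer there is one more tool, called as name(argument=value, ...), one argument or row to a line, values as JSON. carry_out: Moves the arm, as the interface text tells. Shift numbers are shares of 0.04 m and turn numbers shares of 5 degrees, none past 1 either way. Its arguments: {"type":"object","properties":{"moves":{"type":"array"}},"required":["moves"]}

```bash
ls; mkdir -p pics; cat > h.py <<'E'
import numpy as np,cv2
from plant import state,grab_frame,ticket,manip
def save(n,f,crop=None,s=1):
    im=f["frame"][:,:,::-1]
    if crop: a,b,c,d=crop; im=im[b:d,a:c]
    if s!=1: im=cv2.resize(im,None,fx=s,fy=s,interpolation=cv2.INTER_CUBIC)
    cv2.imwrite("pics/"+n+".png",im)
def wfc(f,st=None):
    if "world_from_camera" in f: return np.array(f["world_from_camera"])
    from scipy.spatial.transform import Rotation as R
    w,x,y,z=st["tool_rot"];T=np.eye(4);T[:3,:3]=R.from_quat([x,y,z,w]).as_matrix();T[:3,3]=st["tool_pos"]
    return T@np.array(f["hand_eye"])
def ray(f,u,v,z,st=None):
    T=wfc(f,st);K=np.array(f["K"]);d=T[:3,:3]@np.linalg.inv(K)@[u,v,1.];o=T[:3,3]
    return o+d*(z-o[2])/d[2]
def cloud(f,st=None):
    T=wfc(f,st);K=np.array(f["K"]);Z=f["z_map"];h,w=Z.shape
    u,v=np.meshgrid(np.arange(w),np.arange(h))
    P=np.stack([(u-K[0,2])/K[0,0]*Z,(v-K[1,2])/K[1,1]*Z,Z],-1)@T[:3,:3].T+T[:3,3]
    P[Z<=0]=np.nan
    return P
E
python3 - <<'E'
from h import *
st=state();print(st, manip.grip_depth)
for n in("scene","side","wrist"):
    f=grab_frame(n);save(n+"0",f);np.savez(""+n+"0.npz",**f);print(n,f["K"],wfc(f,st).round(3))
E
```

```text
pics
{'time': 0.0, 'joint_pos': array([ 1.15699202e+00,  5.33410265e-02,  1.61430744e+00, -7.13507102e-06,
        1.47598077e+00, -1.19000399e-01]), 'joint_vel': array([-8.79308960e-05,  1.16842397e-04,  1.30581138e-03,  5.79463140e-04,
       -5.15498037e-04,  7.25074682e-04]), 'joint_efforts': array([-6.35171250e-05, -3.93685949e+01, -3.70175779e+01, -3.72982925e-06,
        6.91266774e-03,  1.29216360e-05]), 'tool_pos': array([0.18134435, 0.59746138, 0.2300648 ]), 'tool_rot': array([ 5.08163622e-04,  8.03290180e-01,  5.95586979e-01, -8.82437219e-04]), 'contact_force': array([-1.01812083,  0.49072665,  0.22799127]), 'ft_torque': array([ 0.03062827, -0.00116115,  0.0001024 ]), 'gripper_width': 0.9993952391248934} 0.0187
scene [[396.42436271   0.         275.10721233]
 [  0.         396.42436271 203.45716015]
 [  0.           0.           1.        ]] [[-0.027  0.851 -0.525  1.053]
 [ 1.     0.03  -0.002 -0.002]
 [ 0.014 -0.525 -0.851  0.997]
 [ 0.     0.     0.     1.   ]]
side [[404.95932933   0.         279.68925695]
 [  0.         404.95932933 221.08300384]
 [  0.           0.           1.        ]] [[ 0.976 -0.136  0.171  0.32 ]
 [-0.217 -0.529  0.821 -0.958]
 [-0.021 -0.838 -0.545  0.738]
 [ 0.     0.     0.     1.   ]]
wrist [[302.31031514   0.         279.22856553]
 [  0.         302.31031514 206.33178204]
 [  0.           0.           1.        ]] [[ 0.29   0.914  0.285  0.109]
 [ 0.957 -0.276 -0.087  0.62 ]
 [-0.001  0.298 -0.955  0.372]
 [ 0.     0.     0.     1.   ]]
```

View pics/scene0.png

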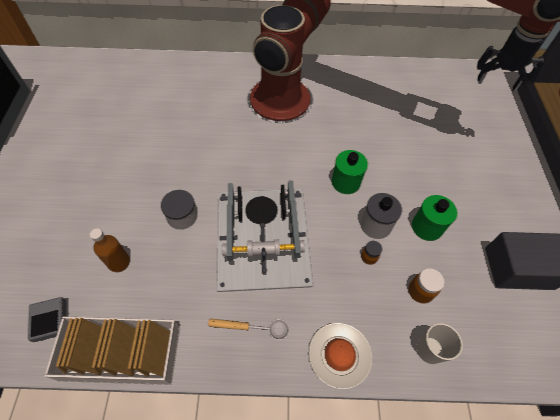

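View pics/side0.png

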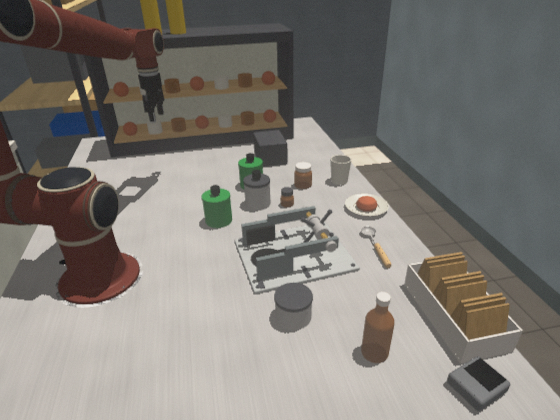

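View pics/wrist0.png

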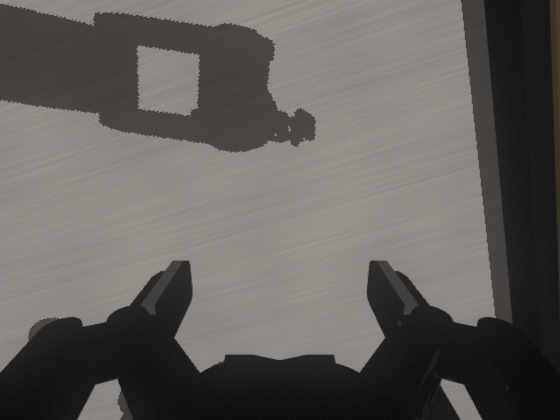

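The scene view shows four round tins:
- Steel knobbed canister at about (381,214), knob at (386,203).
- Green knobbed tins at (349,170) and (434,216), which are look-alikes.
- Low flat tin without a knob at (179,210).

The grey one with the knob fits. I'll confirm it in a crop and measure it.

```bash
python3 - <<'E'
from h import *
f=dict(np.load("scene0.npz"));g=dict(np.load("side0.npz"))
save("can_crop",f,(330,140,470,300),4)
save("clamp_crop",f,(205,170,325,300),4.5)
P=cloud(f)
def rep(n,m,P=P):
    Q=P[m];print(n,len(Q),Q.mean(0).round(4),Q.min(0).round(3),Q.max(0).round(3))
# canister cluster in both views
for nm,ff in(("scene",f),("side",g)):
    C=cloud(ff);print(nm)
    # points near canister
    px=(386,203) if nm=="scene" else (256,175)
    print(C[px[1],px[0]])
    c=C[px[1],px[0]][:2]
    d=np.hypot(C[...,0]-c[0],C[...,1]-c[1])
    with np.errstate(invalid='ignore'):
        rep("knobtop",(d<.05)&(C[...,2]>.123)&(C[...,2]<.14),C)
        rep("lid",(d<.08)&(C[...,2]>.095)&(C[...,2]<.104),C)
        m=(abs(C[...,0]-.55)<.35)&(abs(C[...,1]+.05)<.13)&(C[...,2]>.005)&(C[...,2]<.2)
    hsv=cv2.cvtColor(ff["frame"],cv2.COLOR_RGB2HSV)
    # spot
E
```

```text
scene
[0.50906422 0.28170693 0.13363045]
knobtop 94 [0.5024 0.2862 0.1296] [0.488 0.273 0.123] [0.515 0.3   0.134]
lid 693 [0.505  0.2851 0.0997] [0.455 0.241 0.095] [0.547 0.332 0.104]
side
[0.4981926  0.26948765 0.12143741]
knobtop 33 [0.4996 0.2829 0.1266] [0.486 0.267 0.123] [0.515 0.301 0.129]
lid 213 [0.4986 0.2763 0.0974] [0.454 0.237 0.095] [0.544 0.332 0.104]
```

View pics/can_crop.png

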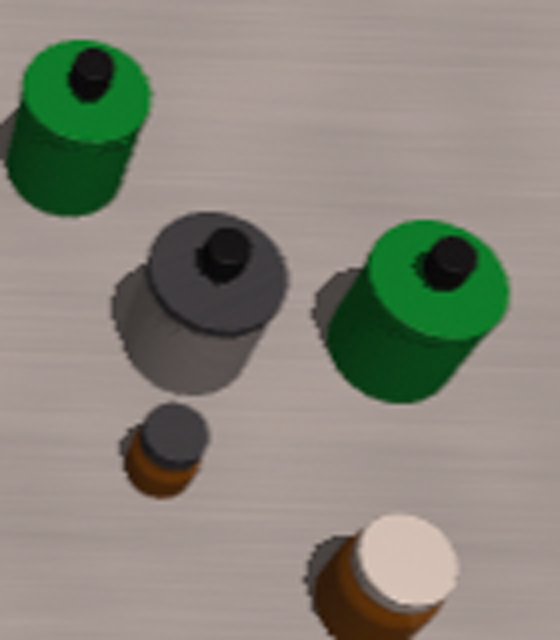

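View pics/clamp_crop.png

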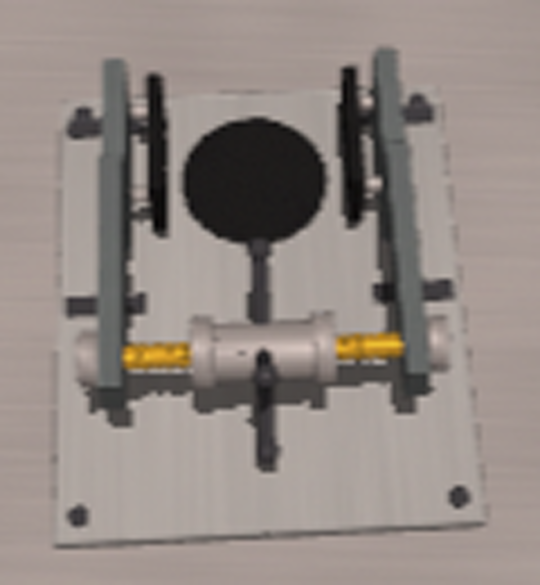

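The crop confirms it: the grey canister with the black knob sits between the two green ones, with honey just below it. Next, the spot and the spokes.

```bash
python3 - <<'E'
from h import *
f=dict(np.load("scene0.npz"));g=dict(np.load("side0.npz"))
hsv=cv2.cvtColor(f["frame"],cv2.COLOR_RGB2HSV)
m=((hsv[...,2]<50)).astype(np.uint8);m[:195]=0;m[226:]=0;m[:,:243]=0;m[:,280:]=0
c=max(cv2.findContours(m,0,cv2.CHAIN_APPROX_NONE)[0],key=cv2.contourArea)
pts=np.array([ray(f,u,v,.012)[:2] for u,v in c[:,0]],np.float32)
print(cv2.contourArea(c),cv2.minEnclosingCircle(pts),cv2.boundingRect(c),cv2.fitEllipse(pts))
# plate yaw & extents from clouds
for nm,ff in(("scene",f),("side",g)):
    C=cloud(ff)
    with np.errstate(invalid='ignore'):
        box=(C[...,0]>.4)&(C[...,0]<.9)&(C[...,1]>-.2)&(C[...,1]<.13)
        Q=C[box&(C[...,2]>.007)&(C[...,2]<.017)][:,:2].astype(np.float32)
        r=cv2.minAreaRect(Q);print(nm,"plate",r,cv2.boxPoints(r).round(3).tolist())
        # spokes: near barrel
        Q=C[box&(C[...,2]>.115)&(C[...,2]<.2)];print("high",Q.round(3)[:40].tolist())
    hs=cv2.cvtColor(ff["frame"],cv2.COLOR_RGB2HSV)
    y=(hs[...,0]>15)&(hs[...,0]<32)&(hs[...,1]>150)&(hs[...,2]>110)&box
    Q=C[y];print("yellow",len(Q),Q.mean(0),Q.min(0),Q.max(0))
    k,l=cv2.fitLine(Q[:,:2].astype(np.float32),cv2.DIST_HUBER,0,.01,.01)[:2];print("dir",k,l,np.degrees(np.arctan2(-k,l)))
    # plate bits pixel image save
# pixel plate corners from 4.5x crop
for u,v in((62,98),(438,90),(485,523),(55,547)):
    print(ray(f,205+u/4.5,170+v/4.5,.012).round(4))
save("side_clamp",g,(225,195,365,290),5)
E
```

```text
629.0 ((0.4688088893890381, -0.044434621930122375), 0.04663282260298729) (246, 197, 31, 28) ((0.4680076539516449, -0.044012460857629776), (0.08786928653717041, 0.08892835676670074), 117.16712188720703)
scene plate ((0.6526293158531189, -0.019106492400169373), (0.5051120519638062, 0.2865542769432068), 2.1050477027893066) [[0.39500001072883606, 0.11500000208616257], [0.4059999883174896, -0.1720000058412552], [0.9100000262260437, -0.15299999713897705], [0.8999999761581421, 0.13300000131130219]]
high [[0.573, -0.037, 0.123], [0.575, -0.035, 0.126], [0.574, -0.032, 0.125], [0.574, -0.03, 0.126], [0.578, -0.04, 0.126], [0.577, -0.037, 0.125], [0.58, -0.035, 0.13], [0.578, -0.032, 0.127], [0.576, -0.03, 0.124], [0.575, -0.027, 0.123], [0.579, -0.04, 0.124], [0.581, -0.037, 0.126], [0.58, -0.035, 0.126], [0.58, -0.032, 0.126], [0.58, -0.03, 0.126], [0.578, -0.027, 0.122], [0.58, -0.04, 0.12], [0.583, -0.037, 0.126], [0.583, -0.035, 0.125], [0.583, -0.032, 0.126], [0.58, -0.03, 0.121], [0.581, -0.027, 0.122], [0.586, -0.037, 0.126], [0.584, -0.034, 0.123], [0.585, -0.032, 0.125], [0.584, -0.0
[... 1248 characters left out ...]
 -0.035, 0.128], [0.649, -0.03, 0.123], [0.651, -0.033, 0.125], [0.655, -0.03, 0.123], [0.659, -0.027, 0.12], [0.66, -0.032, 0.123], [0.647, -0.027, 0.119], [0.649, -0.031, 0.121], [0.65, -0.036, 0.123], [0.653, -0.036, 0.123], [0.645, -0.026, 0.115], [0.645, -0.034, 0.12], [0.648, -0.033, 0.119], [0.652, -0.03, 0.117], [0.654, -0.033, 0.118], [0.648, -0.033, 0.115], [0.575, -0.031, 0.123], [0.577, -0.035, 0.125], [0.58, -0.035, 0.124], [0.584, -0.032, 0.121], [0.572, -0.033, 0.121], [0.574, -0.037, 0.123]]<stdin>:19: RuntimeWarning: Mean of empty slice.
  ret = um.true_divide(
Traceback (most recent call last):
ValueError: zero-size array to reduction operation minimum which has no identity
```

The spot is at (0.468, -0.044), with a measured diameter of 88 to 93 mm against the given 94. Clamp yaw is about 5°, so the axis is at about (0.622, -0.030). The spoke tips give a turn of about 0.66 rad. The knob is at about (0.501, 0.286), top at 0.130, which matches its given height. I'll now align tool x with seat y (yaw 95°).

carry_out(
  moves=[
    [[0,0,-0.88,0,0,0,0.4],[0,0,-0.88,0,0,0,0.4],[0,0,-0.88,0,0,0,0.4],[0,0,-0.88,0,0,0,0.4],[0,0,-0.88,0,0,0,0.4],[0,0,0,0,0,0,0.4]],
  ],
)

```text
time: 0.65
tool_pos: [0.1815, 0.5978, 0.2308]
tool_rot: [0.0, 0.674, 0.738, -0.0]
contact_force: [-0.2, 0.4, 0.3]
gripper_width: 0.696
```

```bash
cat >> h.py <<'E'
def go(target,n=None):
    from scipy.spatial.transform import Rotation as R
    st=state();w,x,y,z=st["tool_rot"];M=R.from_quat([x,y,z,w]).as_matrix()
    d=M.T@(np.array(target)-st["tool_pos"])
    print("t",round(st["time"],2),"pos",st["tool_pos"].round(4),"xax",M[:,0].round(3),"yaw",np.degrees(np.arctan2(M[1,0],M[0,0])).round(2),"zax",M[:,2].round(3),"w",round(st["gripper_width"],3),"F",st["contact_force"].round(2),"M",st["ft_torque"].round(3))
    print("tool shift m",d.round(4),"shares",(d/.04).round(3))
E
python3 - <<'E'
from h import *
go([.501,.286,.2])
E
```

```text
t 0.65 pos [0.1815 0.5978 0.2308] xax [-0.09   0.996 -0.001] yaw 95.18 zax [-0.    -0.001 -1.   ] w 0.696 F [-0.25  0.43  0.35] M [-0.041 -0.005  0.018]
tool shift m [-0.3393  0.2901  0.0309] shares [-8.483  7.253  0.772]
```

carry_out(
  moves=[
    [[0,0,0,-0.7,0.6,0,0.4],[0,0,0,-0.7,0.6,0,0.4],[0,0,0,-0.7,0.6,0,0.4],[0,0,0,-0.7,0.6,0,0.4],[0,0,0,-0.7,0.6,0,0.4],[0,0,0,-0.7,0.6,0,0.4],[0,0,0,-0.7,0.6,0,0.4],[0,0,0,-0.7,0.6,0,0.4]],
  ],
)

```text
time: 1.32
tool_pos: [0.3937, 0.3905, 0.2312]
tool_rot: [0.0, 0.676, 0.737, 0.0]
contact_force: [-0.2, 1.4, 0.5]
gripper_width: 0.701
```

carry_out(
  moves=[
    [[0,0,0,-0.7,0.6,0,0.4],[0,0,0,-0.7,0.6,0,0.4],[0,0,0,-0.7,0.6,0,0.4],[0,0,0,-0.083,0.05,0,0.4],[0,0,0,0,0,0,0.4]],
  ],
)

```text
time: 1.73
tool_pos: [0.4753, 0.3101, 0.231]
tool_rot: [-0.0, 0.677, 0.736, -0.0]
contact_force: [0.1, 0.7, 0.1]
gripper_width: 0.7
```

```bash
python3 - <<'E'
from h import *
go([.501,.286,.102])
st=state();f=grab_frame("wrist");save("w1",f)
C=cloud(f,st)
with np.errstate(invalid='ignore'):
    d=np.hypot(C[...,0]-.501,C[...,1]-.286)
    for lo,hi,r in((.123,.137,.03),(.094,.106,.055)):
        m=(d<r)&(C[...,2]>lo)&(C[...,2]<hi);Q=C[m];v,u=np.where(m)
        print(len(Q),Q.mean(0).round(4),((Q.min(0)+Q.max(0))/2).round(4),np.ptp(Q,axis=0).round(3),u.mean(),v.mean())
E
```

```text
t 1.73 pos [0.4753 0.3101 0.231 ] xax [-0.084  0.996 -0.   ] yaw 94.8 zax [-0.001 -0.    -1.   ] w 0.7 F [0.11 0.68 0.07] M [-0.023 -0.052 -0.007]
tool shift m [-0.0261  0.0236  0.129 ] shares [-0.653  0.591  3.225]
877 [0.4983 0.2872 0.1293] [0.4997 0.2872 0.1275] [0.029 0.029 0.009] 250.23375142531356 228.65792474344354
5826 [0.4958 0.2872 0.0997] [0.4997 0.2868 0.0981] [0.092 0.092 0.008] 253.20717473395126 214.2823549605218
```

View pics/w1.png

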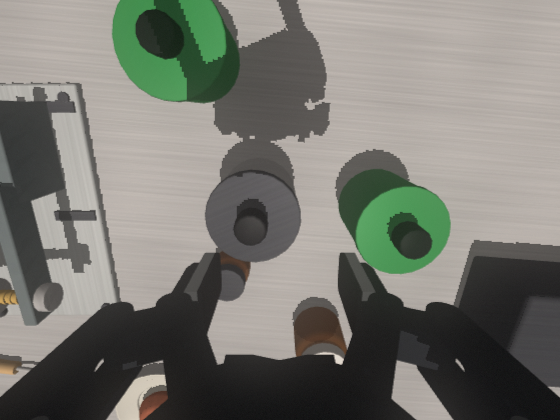

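The wrist view shows the canister lid at (253,214) and knob at (250,229), giving a centre of (0.500, 0.287). That agrees with the scene view. I'll centre over it and then go down.

carry_out(
  moves=[
    [[0,0,0,-0.63,0.57,0,0.4],[0,0,0,0,0,0.8,0.4],[0,0,0,0,0,0.8,0.4],[0,0,0,0,0,0.5,0.4],[0,0,0,0,0,0.3,0.4],[0,0,0,0,0,0,0.4]],
  ],
)

```text
time: 2.28
tool_pos: [0.4962, 0.2888, 0.1316]
tool_rot: [-0.002, 0.674, 0.738, -0.003]
contact_force: [-0.8, -0.9, 0.0]
gripper_width: 0.698
```

```bash
python3 - <<'E'
from h import *
go([.500,.287,.102])
save("w2",grab_frame("wrist"))
E
```

```text
t 2.28 pos [0.4962 0.2888 0.1316] xax [-0.09   0.996 -0.002] yaw 95.18 zax [-0.006 -0.002 -1.   ] w 0.698 F [-0.81 -0.86  0.02] M [-0.01  -0.005  0.005]
tool shift m [-0.0021  0.0038  0.0296] shares [-0.053  0.094  0.74 ]
```

View pics/w2.png

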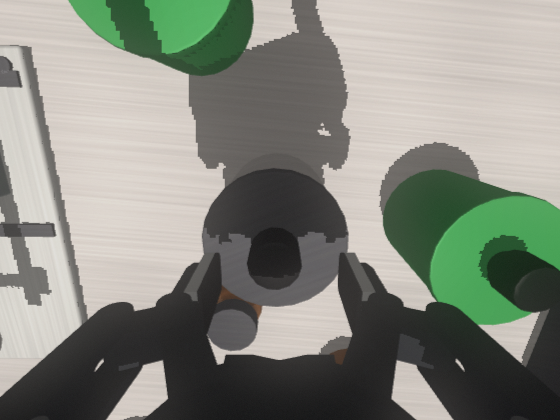

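The fingers straddle the knob, which is centred between them at about (275,255). I'll go down the last 30 mm and close.

carry_out(
  moves=[
    [[0,0,0,-0.05,0.08,0.4,0.4],[0,0,0,0,0,0.3,0.4],[0,0,0,0,0,0,0.4],[0,0,0,0,0,0,0.4]],
  ],
)

```text
time: 2.67
tool_pos: [0.5023, 0.2871, 0.1075]
tool_rot: [-0.0, 0.675, 0.738, -0.0]
contact_force: [0.7, 0.4, -0.3]
gripper_width: 0.696
```

```bash
python3 - <<'E'
from h import *
go([.500,.287,.102])
E
```

```text
t 2.67 pos [0.5023 0.2871 0.1075] xax [-0.089  0.996 -0.   ] yaw 95.12 zax [-0. -0. -1.] w 0.696 F [ 0.68  0.38 -0.26] M [ 0.01  -0.007 -0.055]
tool shift m [ 0.0001 -0.0023  0.0055] shares [ 0.002 -0.058  0.139]
```

carry_out(
  moves=[
    [[0,0,0,0,-0.05,0.12,0.4],[0,0,0,0,0,0,0.4],[0,0,0,0,0,0,-0.2],[0,0,0,0,0,0,-1],[0,0,0,0,0,0,-1],[0,0,0,0,0,0,-1],[0,0,0,0,0,0,-1],[0,0,0,0,0,0,-1]],
  ],
)

```text
time: 3.33
tool_pos: [0.5009, 0.2866, 0.1032]
tool_rot: [0.0, 0.675, 0.738, 0.0]
contact_force: [-0.5, -2.5, 4.4]
gripper_width: 0.33
```

```bash
python3 - <<'E'
from h import *
go([.500,.287,.25])
E
```

```text
t 3.33 pos [0.5009 0.2866 0.1032] xax [-0.089  0.996 -0.   ] yaw 95.11 zax [ 0.001 -0.    -1.   ] w 0.33 F [-0.53 -2.45  4.45] M [-0.313  0.188 -0.003]
tool shift m [ 0.0005 -0.0008 -0.1468] shares [ 0.012 -0.02  -3.669]
```

Opening of 28 mm means the knob is held. Lifting.

carry_out(
  moves=[
    [[0,0,0,0,0,-0.1,-1],[0,0,0,0,0,-0.3,-1],[0,0,0,0,0,-0.6,-1],[0,0,0,0,0,-0.7,-1],[0,0,0,0,0,-0.7,-1],[0,0,0,0,0,-0.7,-1],[0,0,0,0,0,-0.4,-1],[0,0,0,0,0,0,-1]],
  ],
)

```text
time: 4.0
tool_pos: [0.5023, 0.2877, 0.2477]
tool_rot: [0.002, 0.675, 0.738, 0.004]
contact_force: [1.4, -0.1, -5.0]
gripper_width: 0.327
```

```bash
python3 - <<'E'
from h import *
go([.468,-.044,.24])
save("w3",grab_frame("wrist"))
save("s3",grab_frame("side"))
E
```

```text
t 4.0 pos [0.5023 0.2877 0.2477] xax [-0.089  0.996  0.003] yaw 95.12 zax [ 0.007  0.003 -1.   ] w 0.327 F [ 1.4  -0.14 -5.04] M [ 0.078 -0.152  0.044]
tool shift m [-0.3273 -0.0639  0.0063] shares [-8.182 -1.597  0.156]
```

View pics/s3.png

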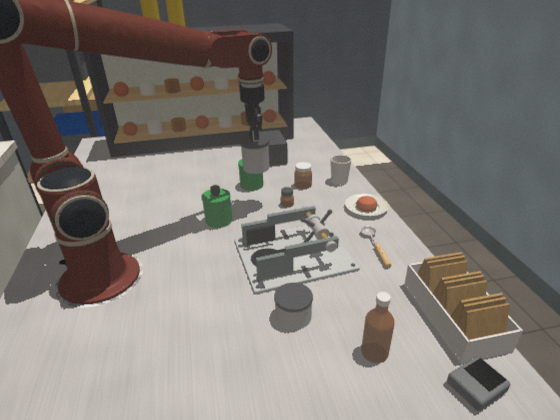

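The canister hangs upright at about (255,155) in the side view. I'll move above the spot.

carry_out(
  moves=[
    [[0,0,0,-0.3,-0.05,0,-1],[0,0,0,-0.6,-0.12,0,-1],[0,0,0,-0.7,-0.13,0,-1],[0,0,0,-0.7,-0.13,0,-1],[0,0,0,-0.7,-0.13,0,-1],[0,0,0,-0.7,-0.13,0,-1],[0,0,0,-0.7,-0.13,0,-1],[0,0,0,-0.7,-0.13,0,-1]],
  ],
)

```text
time: 4.77
tool_pos: [0.4788, 0.0783, 0.2393]
tool_rot: [-0.002, 0.675, 0.738, -0.002]
contact_force: [1.0, 0.2, -6.2]
gripper_width: 0.334
```

carry_out(
  moves=[
    [[0,0,0,-0.7,-0.13,0,-1],[0,0,0,-0.7,-0.13,0,-1],[0,0,0,-0.7,-0.13,0,-1],[0,0,0,-0.6,-0.12,0,-1],[0,0,0,-0.35,-0.1,0,-1],[0,0,0,0,0,0,-1],[0,0,0,0,0,0,-1]],
  ],
)

```text
time: 5.35
tool_pos: [0.4659, -0.0441, 0.2399]
tool_rot: [-0.002, 0.676, 0.737, -0.001]
contact_force: [0.3, 0.7, -6.0]
gripper_width: 0.333
```

```bash
python3 - <<'E'
from h import *
st=state();go([.468,-.044,.115])
f=grab_frame("wrist");save("w4",f);C=cloud(f,st)
g=grab_frame("scene");save("sc4",g,(180,120,340,310),3);D=cloud(g)
with np.errstate(invalid='ignore'):
  for X,I in((C,f["frame"]),(D,g["frame"])):
    hs=cv2.cvtColor(I,cv2.COLOR_RGB2HSV)
    # black pads: z .03-.085, dark, between cheeks
    p=X-np.array([.468,-.044,0]);a=np.radians(5)
    sx=p[...,0]*np.cos(a)+p[...,1]*np.sin(a);sy=-p[...,0]*np.sin(a)+p[...,1]*np.cos(a);z=X[...,2]
    for s in(1,-1):
        m=(z>.065)&(z<.1)&(abs(sx)<.04)&(s*sy>.04)&(s*sy<.1)
        dk=m&(hs[...,2]<45)
        for k in(m,dk):
            if k.sum(): print(s,k.sum(),np.percentile(sy[k],[1,10,50,90,99]).round(4))
E
```

```text
t 5.35 pos [ 0.4659 -0.0441  0.2399] xax [-0.087  0.996  0.002] yaw 94.98 zax [-0.004  0.001 -1.   ] w 0.333 F [ 0.25  0.67 -6.01] M [ 0.033 -0.011  0.022]
tool shift m [-0.0003  0.0026  0.1249] shares [-0.006  0.064  3.123]
1 1633 [0.0573 0.0597 0.0797 0.0892 0.0914]
1 3 [0.0573 0.0573 0.0573 0.0575 0.0575]
-1 1639 [-0.0905 -0.0884 -0.079  -0.057  -0.0544]
-1 5 [-0.0546 -0.0546 -0.0546 -0.0544 -0.0544]
1 205 [0.058  0.0596 0.0788 0.0893 0.0921]
1 66 [0.0579 0.0581 0.0612 0.0642 0.0786]
-1 216 [-0.0889 -0.0862 -0.0765 -0.0545 -0.0537]
-1 88 [-0.0766 -0.0623 -0.0592 -0.0543 -0.0538]
```

View pics/sc4.png

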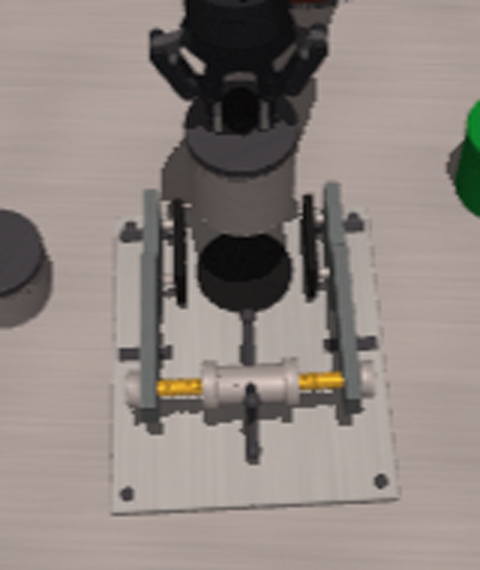

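View pics/w4.png

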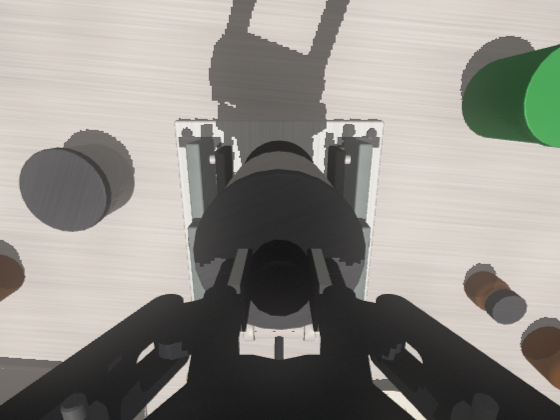

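Both views show the canister over the spot. Pad faces are at y of about +57 and -54 mm, and the cheeks are symmetric about the spot. I'll aim 1.5 mm to +y and lower.

carry_out(
  moves=[
    [[0,0,0,0.035,0.06,0.3,-1],[0,0,0,0,0,0.6,-1],[0,0,0,0,0,0.6,-1],[0,0,0,0,0,0.6,-1],[0,0,0,0,0,0.45,-1],[0,0,0,0,0,0.2,-1],[0,0,0,0,0,0.1,-1],[0,0,0,0,0,0,-1]],
  ],
)

```text
time: 6.12
tool_pos: [0.4693, -0.0413, 0.1275]
tool_rot: [-0.001, 0.675, 0.738, -0.0]
contact_force: [-0.3, 0.2, -5.6]
gripper_width: 0.331
```

```bash
python3 - <<'E'
from h import *
go([.4679,-.0425,.1152])
E
```

```text
t 6.12 pos [ 0.4693 -0.0413  0.1275] xax [-0.09   0.996  0.001] yaw 95.16 zax [-0.002  0.001 -1.   ] w 0.331 F [-0.3   0.24 -5.6 ] M [-0.032  0.06   0.003]
tool shift m [-0.001  -0.0015  0.0123] shares [-0.026 -0.037  0.307]
```

carry_out(
  moves=[
    [[0,0,0,0,-0.03,0.1,-1],[0,0,0,0,0,0.1,-1],[0,0,0,0,0,0.05,-1],[0,0,0,0,0,0.025,-1],[0,0,0,0,0,0.02,-1],[0,0,0,0,0,0,-1],[0,0,0,0,0,0,-1]],
  ],
)

```text
time: 6.7
tool_pos: [0.4686, -0.0421, 0.1169]
tool_rot: [0.0, 0.675, 0.738, 0.0]
contact_force: [0.0, 0.9, -5.3]
gripper_width: 0.33
```

```bash
python3 - <<'E'
from h import *
go([.4679,-.0425,.1152])
E
```

```text
t 6.7 pos [ 0.4686 -0.0421  0.1169] xax [-0.089  0.996 -0.   ] yaw 95.1 zax [ 0. -0. -1.] w 0.33 F [ 0.04  0.86 -5.3 ] M [-0.044 -0.018  0.059]
tool shift m [-0.0003 -0.0008  0.0017] shares [-0.007 -0.019  0.043]
```

carry_out(
  moves=[
    [[0,0,0,0,0,0.02,-1],[0,0,0,0,0,0.02,-1],[0,0,0,0,0,0.015,-1],[0,0,0,0,0,0,-1],[0,0,0,0,0,0,-1]],
  ],
)

```text
time: 7.12
tool_pos: [0.4689, -0.0423, 0.1153]
tool_rot: [0.0, 0.675, 0.738, 0.0]
contact_force: [-1.5, -0.5, -0.5]
gripper_width: 0.329
```

```bash
python3 - <<'E'
from h import *
go([.4679,-.0425,.1152])
E
```

```text
t 7.12 pos [ 0.4689 -0.0423  0.1153] xax [-0.089  0.996 -0.   ] yaw 95.11 zax [ 0.001 -0.    -1.   ] w 0.329 F [-1.47 -0.48 -0.52] M [0.119 0.256 0.009]
tool shift m [-0.0001 -0.0011  0.0001] shares [-0.004 -0.026  0.003]
```

Weight transferred, with Fz going from -5.3 to -0.5 N. I'll open gradually and then lift.

carry_out(
  moves=[
    [[0,0,0,0,0,0.01,-1],[0,0,0,0,0,0,-0.2],[0,0,0,0,0,0,0],[0,0,0,0,0,0,0.3],[0,0,0,0,0,0,0.3],[0,0,0,0,0,0,0.3],[0,0,0,0,0,0,0.3],[0,0,0,0,0,0,0.3]],
  ],
)

```text
time: 7.78
tool_pos: [0.4686, -0.0421, 0.1141]
tool_rot: [0.0, 0.675, 0.738, 0.0]
contact_force: [-0.4, -0.1, -0.1]
gripper_width: 0.65
```

carry_out(
  moves=[
    [[0,0,0,0,0,-0.3,0.3],[0,0,0,0,0,-0.7,0.3],[0,0,0,0,0,-0.8,0.3],[0,0,0,0,0,-0.8,0.3],[0,0,0,0,0,-0.4,0.0],[0,0,0,0,0,0,-1],[0,0,0,0,0,0,-1]],
  ],
)

```text
time: 8.37
tool_pos: [0.4692, -0.0423, 0.2359]
tool_rot: [0.001, 0.675, 0.738, 0.001]
contact_force: [0.0, 0.2, 0.1]
gripper_width: 0.236
```

```bash
python3 - <<'E'
from h import *
st=state();go([.6224,-.0305,.235])
f=grab_frame("wrist");save("w5",f);C=cloud(f,st)
g=grab_frame("scene");save("sc5",g,(180,120,340,310),3);D=cloud(g)
h=grab_frame("side");save("sd5",h,(215,180,375,300),5);E=cloud(h)
np.savez("p5",C=C,D=D,E=E)
a=np.radians(5.05)
with np.errstate(invalid='ignore'):
  for X in (C,D,E):
    p=X-np.array([.468,-.044,.012])
    sx=p[...,0]*np.cos(a)+p[...,1]*np.sin(a);sy=-p[...,0]*np.sin(a)+p[...,1]*np.cos(a);z=p[...,2]
    for lo,hi,r in((.124,.135,.03),(.094,.106,.055)):
        m=(np.hypot(sx,sy)<r)&(z>lo)&(z<hi)
        if m.sum()>5:print(m.sum(),"can",[((q[m].max()+q[m].min())/2).round(4) for q in(sx,sy)],np.ptp(sx[m]).round(4),np.ptp(sy[m]).round(4),np.median(z[m]).round(4))
    # spokes in axis frame
    ax=sx-.155;az=X[...,2]-.085;r=np.hypot(ax,az)
    m=(abs(sy)<.012)&(r>.028)&(r<.075)&(az>.0)
    if m.sum(): 
        th=np.degrees(np.arctan2(ax[m],az[m]));
        for lo,hi in((-90,0),(0,90)):
            k=(th>lo)&(th<hi)&(r[m]>.05)
            if k.sum(): print("spoke",k.sum(),np.median(th[k]).round(1),r[m][k].max().round(3))
E
```

```text
t 8.37 pos [ 0.4692 -0.0423  0.2359] xax [-0.089  0.996 -0.001] yaw 95.11 zax [ 0.003 -0.001 -1.   ] w 0.236 F [0.   0.18 0.05] M [0.062 0.02  0.03 ]
tool shift m [-0.0019  0.1536  0.0014] shares [-0.049  3.84   0.035]
978 can [np.float64(-0.0002), np.float64(0.0021)] 0.0289 0.0291 0.1296
6586 can [np.float64(-0.0001), np.float64(0.0018)] 0.0922 0.0921 0.0998
spoke 161 -50.0 0.065
91 can [np.float64(-0.0001), np.float64(0.0019)] 0.033 0.0266 0.1298
686 can [np.float64(0.0011), np.float64(0.0029)] 0.094 0.0891 0.1
spoke 28 -47.1 0.064
spoke 26 37.4 0.067
57 can [np.float64(-0.0001), np.float64(0.0005)] 0.0278 0.0315 0.1273
433 can [np.float64(0.0), np.float64(-0.0028)] 0.0918 0.092 0.0975
spoke 21 -52.0 0.064
spoke 21 36.1 0.063
```

View pics/sd5.png

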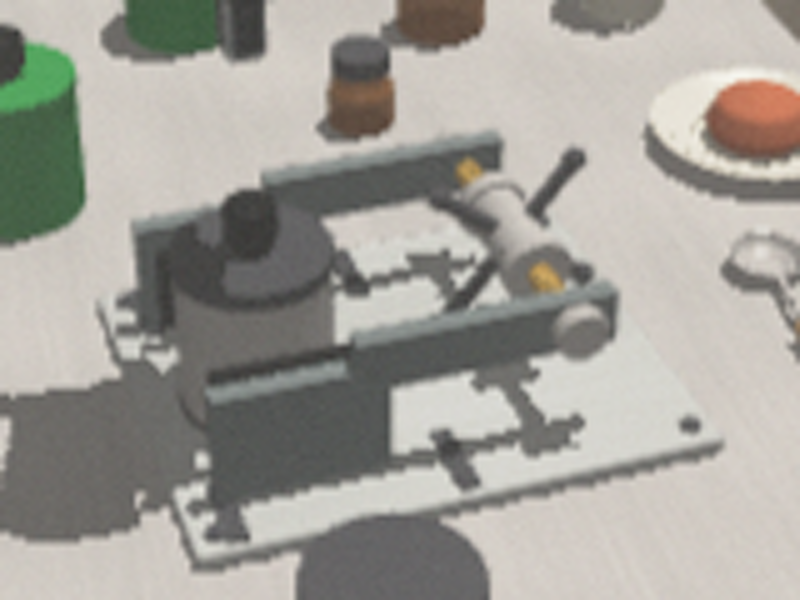

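View pics/w5.png

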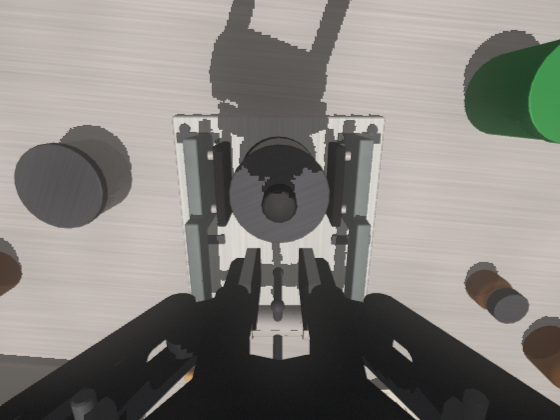

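The canister stands upright at seat (0, +2 mm). The spokes are at -51° and +37°. I'll bring the shut fingers between the canister and the -51° spoke.

carry_out(
  moves=[
    [[0,0,0,-0.05,0.6,0,-1],[0,0,0,0,0.8,0,-1],[0,0,0,0,0.56,0,-1],[0,0,0,0,0,0.6,-1],[0,0,0,0,0,0.8,-1],[0,0,0,0,0,0.8,-1],[0,0,0,0,0,0.6,-1],[0,0,0,0,0,0.2,-1]],
  ],
)

```text
time: 9.18
tool_pos: [0.5424, -0.0362, 0.1071]
tool_rot: [-0.005, 0.675, 0.738, -0.003]
contact_force: [-0.6, 0.3, 0.4]
gripper_width: -0.003
```

carry_out(
  moves=[
    [[0,0,0,0,0,0,-1],[0,0,0,0,0,0,-1],[0,0,0,0,0,0,-1]],
  ],
)

```text
time: 9.43
tool_pos: [0.548, -0.0374, 0.116]
tool_rot: [0.001, 0.675, 0.738, 0.001]
contact_force: [-0.3, -0.6, 0.2]
gripper_width: 0.0
```

```bash
cat >> h.py <<'E'
AX=np.array([.6224,-.0305,.085]);_a=np.radians(5.05)
def loc(show=True):
    st=state();p=st["tool_pos"]-AX;F=np.array(st["contact_force"]);M=np.array(st["ft_torque"])
    S=np.array([[np.cos(_a),np.sin(_a),0],[-np.sin(_a),np.cos(_a),0],[0,0,1]])
    p=S@p;F=S@F;M=S@M
    t=np.cross(p,F)[1]
    print("t",round(st["time"],2),"axisframe mm",(p*1e3).round(1),"F",F.round(2),"M",M.round(3),"tau pxF",round(t,3),"+M",round(t+M[1],3),"w",round(st["gripper_width"],3))
def spokes(n):
    st=state();f=grab_frame(n);C=cloud(f,st)
    p=C-np.array([.468,-.044,.012])
    sx=p[...,0]*np.cos(_a)+p[...,1]*np.sin(_a);sy=-p[...,0]*np.sin(_a)+p[...,1]*np.cos(_a)
    ax=sx-.155;az=C[...,2]-.085;r=np.hypot(ax,az)
    with np.errstate(invalid='ignore'):
        m=(abs(sy)<.012)&(r>.05)&(r<.072)&(az>-.02)
    th=np.degrees(np.arctan2(ax[m],az[m]));h,e=np.histogram(th,np.arange(-100,111,10))
    print(n,"spoke deg hist",[(int(e[i]),int(h[i]),np.median(th[(th>=e[i])&(th<e[i+1])]).round(1)) for i in range(len(h)) if h[i]])
    return f
E
python3 - <<'E'
from h import *
loc();go([.5477,-.037,.115])
save("sd6",spokes("side"),(215,140,375,300),4)
E
```

```text
t 9.43 axisframe mm [-74.7  -0.3  31. ] F [-0.36 -0.55  0.24] M [-0.008 -0.007  0.   ] tau pxF 0.007 +M 0.0 w 0.0
t 9.43 pos [ 0.548  -0.0374  0.116 ] xax [-0.089  0.996 -0.001] yaw 95.11 zax [ 0.003 -0.001 -1.   ] w 0.0 F [-0.31 -0.58  0.24] M [-0.007 -0.007  0.   ]
tool shift m [ 0.0004 -0.0002  0.001 ] shares [ 0.01  -0.006  0.024]
side spoke deg hist [(-60, 16, np.float64(-53.9)), (-50, 6, np.float64(-48.1)), (30, 16, np.float64(35.3)), (40, 5, np.float64(41.2))]
```

View pics/sd6.png

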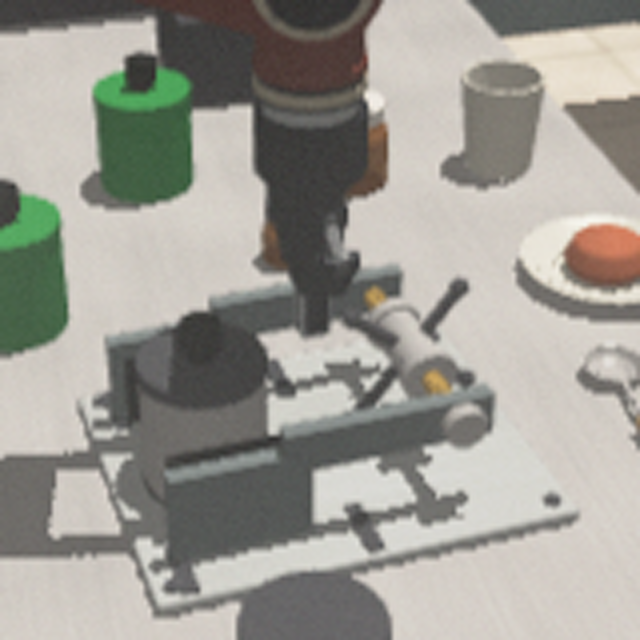

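carry_out(
  moves=[
    [[0,0,0,0,0.2,0,-1],[0,0,0,0,0.2,0,-1],[0,0,0,0,0.2,0,-1],[0,0,0,0,0.2,0,-1],[0,0,0,0,0.2,0,-1]],
  ],
)

```text
time: 9.9
tool_pos: [0.5858, -0.0337, 0.1144]
tool_rot: [-0.002, 0.675, 0.738, -0.002]
contact_force: [-7.4, -0.8, 3.3]
gripper_width: -0.001
```

```bash
python3 - <<'E'
from h import *
loc()
E
```

```text
t 9.9 axisframe mm [-36.8   0.   29.4] F [-7.45 -0.14  3.31] M [0.006 0.988 0.029] tau pxF -0.098 +M 0.89 w -0.001
```

carry_out(
  moves=[
    [[0,0,0,0,0.2,0,-1],[0,0,0,0,0.2,0,-1],[0,0,0,0,0.2,0,-1]],
  ],
)

```text
time: 10.15
tool_pos: [0.6104, -0.0315, 0.1146]
tool_rot: [-0.001, 0.675, 0.738, -0.001]
contact_force: [-9.4, -0.8, 2.4]
gripper_width: 0.0
```

```bash
python3 - <<'E'
from h import *
loc()
spokes("side");spokes("scene")
E
```

```text
t 10.15 axisframe mm [-12.    0.1  29.6] F [-9.39  0.07  2.42] M [-0.045  1.604  0.019] tau pxF -0.249 +M 1.355 w 0.0
side spoke deg hist [(-100, 1, np.float64(-90.3)), (-90, 17, np.float64(-83.8)), (-80, 1, np.float64(-79.3)), (-30, 15, np.float64(-22.8)), (-20, 10, np.float64(-17.5)), (-10, 4, np.float64(-3.2)), (0, 5, np.float64(6.0)), (90, 14, np.float64(94.2)), (100, 3, np.float64(100.4))]
scene spoke deg hist [(-20, 4, np.float64(-13.4)), (-10, 15, np.float64(-3.2)), (0, 29, np.float64(1.7)), (10, 14, np.float64(12.4)), (80, 4, np.float64(89.6)), (90, 26, np.float64(92.1))]
```

Free turning gives a lever-times-force of about 0.28 to 0.33 N m, which matches the given 0.30. I'll continue the stroke.

carry_out(
  moves=[
    [[0,0,0,0,0.12,0,-1],[0,0,0,0,0.12,0,-1],[0,0,0,0,0.12,0,-1]],
  ],
)

```text
time: 10.5
tool_pos: [0.6226, -0.0303, 0.1134]
tool_rot: [-0.002, 0.675, 0.738, -0.003]
contact_force: [-10.0, -1.5, 0.2]
gripper_width: -0.002
```

```bash
python3 - <<'E'
from h import *
loc()
E
```

```text
t 10.5 axisframe mm [ 0.2  0.1 28.4] F [-10.05  -0.58   0.19] M [-0.042  1.738  0.032] tau pxF -0.285 +M 1.452 w -0.002
```

carry_out(
  moves=[
    [[0,0,0,0,0.12,0,-1],[0,0,0,0,0.12,0,-1],[0,0,0,0,0.12,0,-1]],
  ],
)

```text
time: 10.75
tool_pos: [0.6378, -0.0288, 0.114]
tool_rot: [-0.002, 0.675, 0.738, -0.002]
contact_force: [-7.3, -0.1, 3.2]
gripper_width: -0.008
```

```bash
python3 - <<'E'
from h import *
loc()
spokes("side")
save("sd7",spokes("scene"),(180,120,340,310),3)
E
```

```text
t 10.75 axisframe mm [15.5  0.4 29. ] F [-7.24  0.52  3.17] M [ 0.053  1.236 -0.016] tau pxF -0.259 +M 0.977 w -0.008
side spoke deg hist [(-60, 1, np.float64(-51.6)), (-50, 17, np.float64(-44.8)), (-40, 2, np.float64(-39.3)), (0, 18, np.float64(5.0)), (10, 5, np.float64(10.7)), (20, 4, np.float64(25.8)), (30, 1, np.float64(30.1)), (40, 17, np.float64(44.5)), (50, 3, np.float64(51.9))]
scene spoke deg hist [(0, 4, np.float64(9.2)), (10, 3, np.float64(14.4)), (20, 30, np.float64(26.4)), (30, 4, np.float64(31.6)), (40, 24, np.float64(44.1)), (50, 3, np.float64(50.7))]
```

View pics/sd7.png

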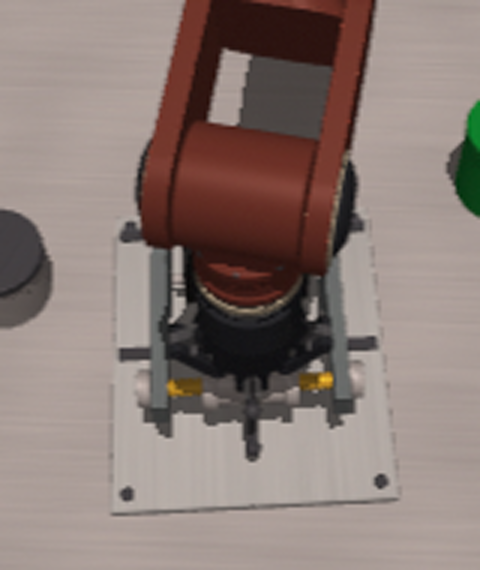

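The spoke is now at +45° and the next one is at -45°. The corner-contact torque is 0.29 N m, still free turning. Estimated take-up is about 0.4 rad further on. I'll back off, lift, and go behind the next spoke.

carry_out(
  moves=[
    [[0,0,0,0,-0.15,0,-1],[0,0,0,0,0,-0.7,-1],[0,0,0,0,0,-0.9,-1],[0,0,0,0,-0.6,0,-1],[0,0,0,0,-0.8,0,-1],[0,0,0,0,-0.6,0,-1],[0,0,0,0,0,0,-1],[0,0,0,0,0,0,-1]],
  ],
)

```text
time: 11.52
tool_pos: [0.5532, -0.0365, 0.1786]
tool_rot: [0.001, 0.675, 0.738, 0.001]
contact_force: [0.3, 0.2, 0.5]
gripper_width: -0.002
```

```bash
python3 - <<'E'
from h import *
loc();f=spokes("wrist");save("w8",f);spokes("side")
E
```

```text
t 11.52 axisframe mm [-69.5   0.1  93.6] F [0.29 0.19 0.51] M [ 0.003 -0.023  0.025] tau pxF 0.063 +M 0.039 w -0.002
wrist spoke deg hist [(30, 6, np.float64(39.9)), (40, 163, np.float64(42.1))]
side spoke deg hist [(-50, 16, np.float64(-44.9)), (-40, 5, np.float64(-39.4)), (40, 20, np.float64(45.0)), (50, 1, np.float64(52.2))]
```

View pics/w8.png

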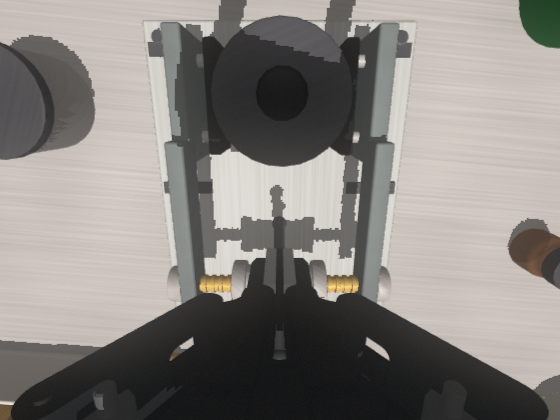

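The view shows both pads close to the canister (lid at (282,92)). Lowering behind the next spoke.

carry_out(
  moves=[
    [[0,0,0,0,0,0.6,-1],[0,0,0,0,0,0.7,-1],[0,0,0,0,0,0.3,-1],[0,0,0,0,0,0,-1],[0,0,0,0,0.1,0,-1],[0,0,0,0,0.1,0,-1],[0,0,0,0,0.1,0,-1]],
  ],
)

```text
time: 12.2
tool_pos: [0.5661, -0.0357, 0.1159]
tool_rot: [-0.0, 0.675, 0.738, -0.001]
contact_force: [-11.2, -1.0, 5.6]
gripper_width: -0.001
```

```bash
cat >> h.py <<'E'
def tq():
    st=state();p=st["tool_pos"]-AX;F=np.array(st["contact_force"])
    S=np.array([[np.cos(_a),np.sin(_a),0],[-np.sin(_a),np.cos(_a),0],[0,0,1]])
    p=S@p*1e3;F=S@F;xe=p[0]+11;s=(xe+7)/58
    th=np.arcsin(np.clip(s,-1,1));z=58*np.cos(th)
    if np.degrees(th)>4: z=p[2]; # corner
    tau=-(z*F[0]-xe*F[2])/1e3
    print("t",round(st["time"],2),"p",p.round(1),"F",F.round(2),"theta~",np.degrees(th).round(1),"tau",round(tau,3))
E
python3 - <<'E'
from h import *
tq()
E
```

```text
t 12.2 p [-56.6  -0.3  30.9] F [-11.28  -0.03   5.59] theta~ -41.7 tau 0.234
```

carry_out(
  moves=[
    [[0,0,0,0,0.08,0,-1],[0,0,0,0,0.08,0,-1],[0,0,0,0,0.08,0,-1]],
  ],
)

```text
time: 12.45
tool_pos: [0.5738, -0.0349, 0.115]
tool_rot: [-0.002, 0.675, 0.738, -0.002]
contact_force: [-9.5, -0.6, 4.1]
gripper_width: -0.003
```

```bash
python3 - <<'E'
from h import *
tq()
E
```

```text
t 12.45 p [-48.8  -0.1  30. ] F [-9.47  0.19  4.07] theta~ -32.1 tau 0.312
```

Free turning at -32° is 0.31 N m. I'll continue in short pushes.

carry_out(
  moves=[
    [[0,0,0,0,0.07,0,-1],[0,0,0,0,0.07,0,-1],[0,0,0,0,0.07,0,-1]],
  ],
)

```text
time: 12.7
tool_pos: [0.5829, -0.0341, 0.1153]
tool_rot: [-0.001, 0.675, 0.738, -0.001]
contact_force: [-6.9, -0.4, 2.8]
gripper_width: -0.001
```

```bash
python3 - <<'E'
from h import *
tq();save("w9",spokes("wrist"),(180,0,380,160),4)
E
```

```text
t 12.7 p [-39.7  -0.1  30.3] F [-6.88  0.16  2.84] theta~ -21.9 tau 0.289
wrist spoke deg hist [(-60, 248, np.float64(-52.3)), (-50, 647, np.float64(-45.6)), (-40, 19, np.float64(-39.8)), (-30, 4, np.float64(-20.2)), (-20, 51, np.float64(-18.5))]
```

View pics/w9.png

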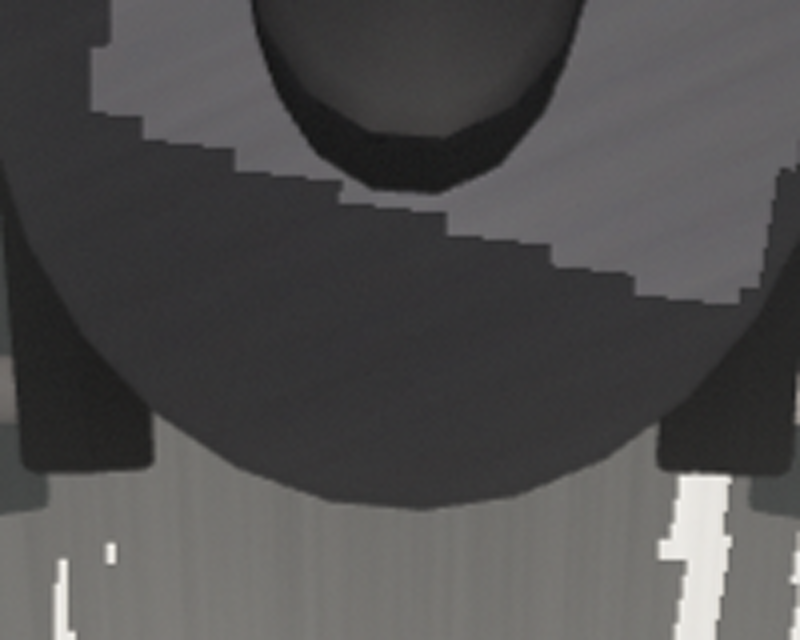

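Still 0.29 N m. The view shows the pads at (85,440) and (725,440) in the crop, tucked against the lid outline, so contact is near.

carry_out(
  moves=[
    [[0,0,0,0,0.06,0,-1],[0,0,0,0,0.06,0,-1],[0,0,0,0,0.06,0,-1]],
  ],
)

```text
time: 13.0
tool_pos: [0.5902, -0.0334, 0.1153]
tool_rot: [-0.001, 0.675, 0.738, -0.001]
contact_force: [-6.9, -0.6, 2.4]
gripper_width: -0.002
```

```bash
python3 - <<'E'
from h import *
tq()
E
```

```text
t 13.0 p [-32.3  -0.1  30.3] F [-6.95  0.    2.37] theta~ -14.3 tau 0.34
```

carry_out(
  moves=[
    [[0,0,0,0,0.06,0,-1],[0,0,0,0,0.06,0,-1]],
  ],
)

```text
time: 13.17
tool_pos: [0.595, -0.033, 0.1154]
tool_rot: [-0.001, 0.675, 0.738, -0.001]
contact_force: [-7.5, -0.2, 2.5]
gripper_width: -0.002
```

```bash
python3 - <<'E'
from h import *
tq()
E
```

```text
t 13.17 p [-27.5  -0.1  30.4] F [-7.5   0.51  2.49] theta~ -9.5 tau 0.388
```

Torque is rising: 0.29, 0.34, 0.39 N m, a slope of about 0.4 N m per rad, so both pads have taken up. The goal is about 0.5.

carry_out(
  moves=[
    [[0,0,0,0,0.05,0,-1],[0,0,0,0,0.05,0,-1]],
  ],
)

```text
time: 13.33
tool_pos: [0.5989, -0.0326, 0.1153]
tool_rot: [-0.001, 0.675, 0.738, -0.001]
contact_force: [-7.2, -0.5, 2.8]
gripper_width: 0.001
```

```bash
python3 - <<'E'
from h import *
tq()
E
```

```text
t 13.33 p [-23.6  -0.1  30.3] F [-7.19  0.08  2.78] theta~ -5.5 tau 0.38
```

carry_out(
  moves=[
    [[0,0,0,0,0.05,0,-1],[0,0,0,0,0.05,0,-1]],
  ],
)

```text
time: 13.5
tool_pos: [0.6028, -0.0323, 0.1153]
tool_rot: [-0.001, 0.675, 0.738, -0.001]
contact_force: [-8.1, -1.6, 3.4]
gripper_width: 0.001
```

```bash
python3 - <<'E'
from h import *
tq();spokes("side");spokes("wrist")
E
```

```text
t 13.5 p [-19.7  -0.1  30.3] F [-8.26 -0.86  3.37] theta~ -1.6 tau 0.45
side spoke deg hist [(-100, 11, np.float64(-93.4)), (-90, 8, np.float64(-87.8)), (-40, 11, np.float64(-32.9)), (-30, 20, np.float64(-26.4)), (-20, 3, np.float64(-15.8)), (-10, 7, np.float64(-3.8)), (0, 1, np.float64(2.3)), (80, 14, np.float64(86.1)), (90, 3, np.float64(93.0))]
wrist spoke deg hist [(-100, 47, np.float64(-90.5)), (-90, 440, np.float64(-87.0)), (-40, 351, np.float64(-32.3)), (-30, 973, np.float64(-26.2)), (-20, 200, np.float64(-14.9)), (-10, 154, np.float64(-3.9)), (0, 37, np.float64(1.3)), (80, 126, np.float64(82.3))]
```

Torque is 0.45 N m, about 0.14 over free, with the spoke at about -4°. A little further.

carry_out(
  moves=[
    [[0,0,0,0,0.06,0,-1],[0,0,0,0,0.05,0,-1]],
  ],
)

```text
time: 13.77
tool_pos: [0.6071, -0.0319, 0.1153]
tool_rot: [-0.001, 0.675, 0.738, -0.001]
contact_force: [-7.3, -1.4, 2.2]
gripper_width: -0.005
```

```bash
python3 - <<'E'
from h import *
tq()
E
```

```text
t 13.77 p [-15.4  -0.   30.3] F [-7.39 -0.79  2.22] theta~ 2.6 tau 0.419
```

carry_out(
  moves=[
    [[0,0,0,0,0.03,0,-1],[0,0,0,0,0.03,0,-1]],
  ],
)

```text
time: 13.93
tool_pos: [0.6094, -0.0317, 0.1153]
tool_rot: [-0.001, 0.675, 0.738, -0.001]
contact_force: [-9.0, -0.4, 3.1]
gripper_width: -0.001
```

```bash
python3 - <<'E'
from h import *
tq();spokes("side")
E
```

```text
t 13.93 p [-13.1  -0.1  30.3] F [-9.04  0.37  3.09] theta~ 4.9 tau 0.267
side spoke deg hist [(-100, 4, np.float64(-91.6)), (-90, 18, np.float64(-83.9)), (-30, 19, np.float64(-22.7)), (-20, 10, np.float64(-18.5)), (-10, 4, np.float64(-6.6)), (0, 8, np.float64(3.5)), (10, 1, np.float64(10.4)), (80, 2, np.float64(89.5)), (90, 14, np.float64(93.4)), (100, 1, np.float64(101.6))]
```

It's ambiguous whether the contact is on the ball or at the finger's corner. The measured moment tells the contact height: the arm's ball contact gave M/F of about 0.138 m and corner contact about 0.174 m.

```bash
python3 - <<'E'
from h import *
loc()
st=state();S=np.array([[np.cos(_a),np.sin(_a),0],[-np.sin(_a),np.cos(_a),0],[0,0,1]])
F=S@st["contact_force"];M=S@st["ft_torque"];print("arm",(M[1]+.011*F[2])/F[0])
f=spokes("wrist");save("w10",f)
g=grab_frame("side");save("sd10",g,(255,130,375,280),4)
E
```

```text
t 13.98 axisframe mm [-13.   -0.   30.2] F [-7.95 -0.7   2.88] M [ 0.003  1.133 -0.024] tau pxF -0.203 +M 0.93 w 0.0Traceback (most recent call last):
  File "<stdin>", line 3, in <module>
NameError: name '_a' is not defined
```

M/F is 0.1465 m, so it's still ball contact with a 58 mm lever. That makes the last readings 0.52 N m in motion and 0.45 N m in the pause. Take-up was at about -21°, so 26° past it gives about 0.18 N m over free, or about 18 N per pad. I'll add one small nudge and then retract.

carry_out(
  moves=[
    [[0,0,0,0,0.03,0,-1],[0,0,0,0,0.02,0,-1]],
  ],
)

```text
time: 14.15
tool_pos: [0.6105, -0.0316, 0.1152]
tool_rot: [-0.002, 0.675, 0.738, -0.002]
contact_force: [-11.7, -1.3, 4.7]
gripper_width: 0.002
```

```bash
python3 - <<'E'
from h import *
loc()
f=spokes("wrist");save("w10",f);loc()
E
```

```text
t 14.15 axisframe mm [-11.9  -0.1  30.2] F [-11.73  -0.29   4.71] M [-0.071  1.913  0.002] tau pxF -0.298 +M 1.615 w 0.002
wrist spoke deg hist [(-90, 215, np.float64(-81.4)), (-80, 342, np.float64(-78.7)), (-30, 614, np.float64(-22.1)), (-20, 821, np.float64(-18.1)), (-10, 188, np.float64(-5.1)), (0, 124, np.float64(5.4)), (10, 2, np.float64(10.5))]
t 14.2 axisframe mm [-11.8  -0.1  30.2] F [-10.37  -1.25   4.54] M [-0.016  1.658 -0.011] tau pxF -0.26 +M 1.398 w 0.001
```

View pics/w10.png

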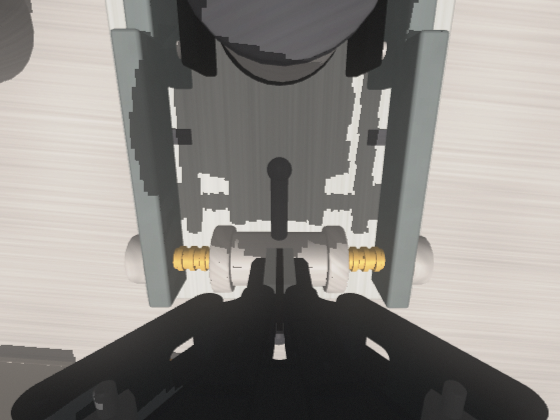

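The contact is now passing to the finger's corner (M/F 0.1675), with the spoke at about 6° and about 27° past take-up. I'm stopping the tightening here. Backing off and lifting clear.

carry_out(
  moves=[
    [[0,0,0,0,-0.15,0,-1],[0,0,0,0,-0.3,0,-1],[0,0,0,0,0,-0.4,-1],[0,0,0,0,0,-0.9,-1],[0,0,0,0,0,-0.9,-1],[0,0,0,0,0,-0.9,-1],[0,0,0,0,0,-0.4,-1],[0,0,0,0,0,0,-1]],
  ],
)

```text
time: 14.87
tool_pos: [0.5978, -0.0333, 0.2628]
tool_rot: [0.006, 0.675, 0.738, 0.004]
contact_force: [0.5, -0.3, 1.1]
gripper_width: -0.001
```

```bash
python3 - <<'E'
from h import *
_a=np.radians(5.05)
loc();f=spokes("wrist");save("w11",f);st=state();f=grab_frame("wrist");spokes("side")
for X in (cloud(f,st),cloud(grab_frame("side")),cloud(grab_frame("scene"))):
  with np.errstate(invalid='ignore'):
    p=X-np.array([.468,-.044,.012])
    sx=p[...,0]*np.cos(_a)+p[...,1]*np.sin(_a);sy=-p[...,0]*np.sin(_a)+p[...,1]*np.cos(_a);z=p[...,2]
    for lo,hi,r in((.124,.135,.03),(.094,.106,.055)):
        m=(np.hypot(sx,sy)<r)&(z>lo)&(z<hi)
        if m.sum()>5:print(m.sum(),"can",[((q[m].max()+q[m].min())/2).round(4) for q in(sx,sy)],np.ptp(sx[m]).round(4),np.ptp(sy[m]).round(4),np.median(z[m]).round(4))
    for s in(1,-1):
        m=(z>.062)&(z<.078)&(sx>-.045)&(sx<.045)&(s*sy>.035)&(s*sy<.1);
        if m.sum():print(s,np.percentile(s*sy[m],[1,5,95,99]).round(4))
E
```

```text
t 14.87 axisframe mm [-24.7  -0.7 177.8] F [ 0.44 -0.34  1.09] M [-0.017 -0.016 -0.027] tau pxF 0.106 +M 0.09 w -0.001
wrist spoke deg hist [(-90, 64, np.float64(-81.6)), (-80, 102, np.float64(-78.6)), (-10, 8, np.float64(-0.1)), (0, 171, np.float64(4.2)), (10, 6, np.float64(11.0)), (80, 2, np.float64(89.5)), (90, 23, np.float64(92.0))]
side spoke deg hist [(-90, 17, np.float64(-84.8)), (-80, 1, np.float64(-79.2)), (0, 16, np.float64(4.4)), (10, 4, np.float64(11.0)), (90, 15, np.float64(94.2)), (100, 2, np.float64(100.6))]
1289 can [np.float64(0.0003), np.float64(0.0011)] 0.0293 0.0286 0.1295
7827 can [np.float64(0.0062), np.float64(0.0014)] 0.08 0.0924 0.0997
1 [0.0466 0.0485 0.0775 0.0787]
-1 [0.044  0.0457 0.0767 0.0779]
57 can [np.float64(-0.0006), np.float64(-0.0006)] 0.0291 0.029 0.1273
429 can [np.float64(0.0001), np.float64(-0.0012)] 0.0929 0.0923 0.0976
1 [0.0469 0.0504 0.0771 0.0785]
-1 [0.0356 0.0382 0.0806 0.0815]
143 can [np.float64(0.0201), np.float64(0.0023)] 0.0527 0.0879 0.0997
1 [0.0379 0.0442 0.0788 0.0795]
-1 [0.0364 0.043  0.0751 0.0754]
```

View pics/w11.png

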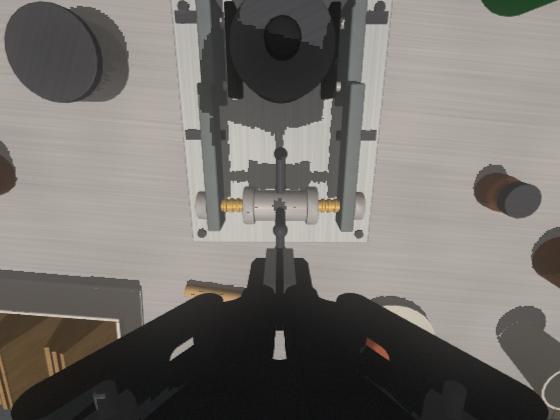

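The canister stands upright at (0, +1 mm). Each cheek has moved in 12.7 mm, against a gap of about 10.6 mm, which gives about 17 N per pad. That is nearer the lower limit than I'd like. I'll feel once more with a short push from the same side, to confirm and add slightly.

carry_out(
  moves=[
    [[0,0,0,0,0,0.7,-1],[0,0,0,0,0,0.9,-1],[0,0,0,0,0,0.9,-1],[0,0,0,0,0,0.8,-1],[0,0,0,0,0,0.38,-1],[0,0,0,0,0,0,-1],[0,0,0,0,0,0,-1]],
  ],
)

```text
time: 15.7
tool_pos: [0.5926, -0.0325, 0.1045]
tool_rot: [-0.002, 0.675, 0.738, -0.001]
contact_force: [0.3, 0.5, 0.4]
gripper_width: -0.006
```

carry_out(
  moves=[
    [[0,0,0,0,0.1,0,-1],[0,0,0,0,0.1,0,-1],[0,0,0,0,0,0,-1],[0,0,0,0,0,0,-1]],
  ],
)

```text
time: 16.03
tool_pos: [0.6035, -0.0323, 0.1087]
tool_rot: [0.001, 0.675, 0.738, 0.001]
contact_force: [0.0, 0.1, -0.1]
gripper_width: 0.002
```

```bash
python3 - <<'E'
from h import *
loc()
E
```

```text
t 16.03 axisframe mm [-19.   -0.1  23.7] F [ 0.01  0.07 -0.1 ] M [-0.012 -0.016 -0.021] tau pxF -0.002 +M -0.017 w 0.002
```

carry_out(
  moves=[
    [[0,0,0,0,0,-0.28,-1],[0,0,0,0,0,0,-1],[0,0,0,0,0.08,0,-1],[0,0,0,0,0.05,0,-1],[0,0,0,0,0.04,0,-1],[0,0,0,0,0.03,0,-1],[0,0,0,0,0.03,0,-1]],
  ],
)

```text
time: 16.62
tool_pos: [0.6106, -0.0313, 0.1176]
tool_rot: [-0.001, 0.675, 0.738, -0.001]
contact_force: [-5.6, -1.1, 3.0]
gripper_width: 0.002
```

```bash
cat >> h.py <<'E'
def arm():
    st=state();S=np.array([[np.cos(_a),np.sin(_a),0],[-np.sin(_a),np.cos(_a),0],[0,0,1]])
    p=S@(st["tool_pos"]-AX);F=S@st["contact_force"];M=S@st["ft_torque"];r=(M[1]+.011*F[2])/-F[0]
    z=p[2]+.174-r;print("p",(p*1e3).round(1),"F",F.round(2),"M/F",r.round(4),"contact z mm",(z*1e3).round(1),"tau",(-z*F[0]+(p[0]+.011)*F[2]).round(3))
E
python3 - <<'E'
from h import *
arm()
E
```

```text
p [-11.8   0.2  32.6] F [-5.64 -0.57  2.98] M/F 0.1525 contact z mm 54.1 tau 0.303
```

carry_out(
  moves=[
    [[0,0,0,0,0.03,0,-1],[0,0,0,0,0.03,0,-1]],
  ],
)

```text
time: 16.78
tool_pos: [0.611, -0.0313, 0.1172]
tool_rot: [-0.003, 0.675, 0.738, -0.003]
contact_force: [-11.3, -1.3, 4.2]
gripper_width: 0.001
```

```bash
python3 - <<'E'
from h import *
arm()
spokes("side")
E
```

```text
p [-11.4   0.2  32.2] F [-11.34  -0.34   4.2 ] M/F 0.1576 contact z mm 48.5 tau 0.548
side spoke deg hist [(-90, 18, np.float64(-83.1)), (-80, 3, np.float64(-78.7)), (-30, 11, np.float64(-22.1)), (-20, 18, np.float64(-17.4)), (-10, 7, np.float64(-5.6)), (0, 9, np.float64(4.4)), (10, 2, np.float64(11.4)), (90, 17, np.float64(95.0)), (100, 1, np.float64(100.8))]
```

carry_out(
  moves=[
    [[0,0,0,0,0.03,0,-1],[0,0,0,0,0.03,0,-1]],
  ],
)

```text
time: 17.0
tool_pos: [0.6126, -0.0312, 0.1171]
tool_rot: [-0.004, 0.675, 0.738, -0.004]
contact_force: [-12.6, -1.0, 6.3]
gripper_width: -0.004
```

```bash
python3 - <<'E'
from h import *
arm()
spokes("side");arm()
E
```

```text
p [-9.9  0.2 32.1] F [-12.68   0.1    6.27] M/F 0.1741 contact z mm 32.0 tau 0.413
side spoke deg hist [(-90, 9, np.float64(-82.7)), (-80, 10, np.float64(-78.4)), (-30, 6, np.float64(-21.0)), (-20, 21, np.float64(-16.9)), (-10, 5, np.float64(-7.2)), (0, 7, np.float64(6.6)), (10, 3, np.float64(10.6)), (90, 12, np.float64(96.3)), (100, 7, np.float64(102.3))]
p [-9.7  0.2 32.1] F [-12.3   -0.69   6.98] M/F 0.17 contact z mm 36.1 tau 0.453
```

The spoke is at about 8°, roughly 29° (0.5 rad) past take-up. The feel is 0.45 to 0.55 N m, about 0.2 over free. I'm stopping here and retracting.

carry_out(
  moves=[
    [[0,0,0,0,-0.15,0,-1],[0,0,0,0,-0.3,0,-1],[0,0,0,0,0,-0.4,-1],[0,0,0,0,0,-0.9,-1],[0,0,0,0,0,-0.9,-1],[0,0,0,0,0,-0.9,-1],[0,0,0,0,0,-0.4,-1],[0,0,0,0,0,0,-1]],
  ],
)

```text
time: 17.72
tool_pos: [0.601, -0.0329, 0.2648]
tool_rot: [0.005, 0.675, 0.738, 0.003]
contact_force: [0.6, -0.4, 1.2]
gripper_width: -0.0
```

carry_out(
  moves=[
    [[0,0,0,0,0,0,-1],[0,0,0,0,0,0,-1],[0,0,0,0,0,0,-1],[0,0,0,0,0,0,-1]],
  ],
)

```text
time: 18.05
tool_pos: [0.5972, -0.0323, 0.2555]
tool_rot: [-0.002, 0.675, 0.738, -0.001]
contact_force: [-0.1, 0.3, -0.0]
gripper_width: 0.005
```

```bash
python3 - <<'E'
from h import *
_a=np.radians(5.05)
loc();st=state();f=grab_frame("wrist");spokes("side");s=grab_frame("scene");save("sc12",s);g=grab_frame("side");save("sd12",g)
X=cloud(f,st)
with np.errstate(invalid='ignore'):
    p=X-np.array([.468,-.044,.012])
    sx=p[...,0]*np.cos(_a)+p[...,1]*np.sin(_a);sy=-p[...,0]*np.sin(_a)+p[...,1]*np.cos(_a);z=p[...,2]
    m=(np.hypot(sx,sy)<.03)&(z>.124)&(z<.135)
    print("can",[((q[m].max()+q[m].min())/2).round(4) for q in(sx,sy)],np.median(z[m]).round(4))
    for k in(1,-1):
        m=(z>.062)&(z<.078)&(sx>-.045)&(sx<.045)&(k*sy>.035)&(k*sy<.1);print(k,np.percentile(k*sy[m],[1,99]).round(4))
E
```

```text
t 18.05 axisframe mm [-25.2   0.4 170.5] F [-0.07  0.32 -0.03] M [-0.002  0.024  0.026] tau pxF -0.013 +M 0.011 w 0.005
side spoke deg hist [(-90, 12, np.float64(-83.5)), (-80, 10, np.float64(-77.7)), (0, 15, np.float64(6.2)), (10, 5, np.float64(12.2)), (90, 14, np.float64(97.6)), (100, 4, np.float64(104.2))]
can [np.float64(0.0005), np.float64(0.0012)] 0.1295
1 [0.0467 0.0783]
-1 [0.0439 0.0777]
```

View pics/sd12.png

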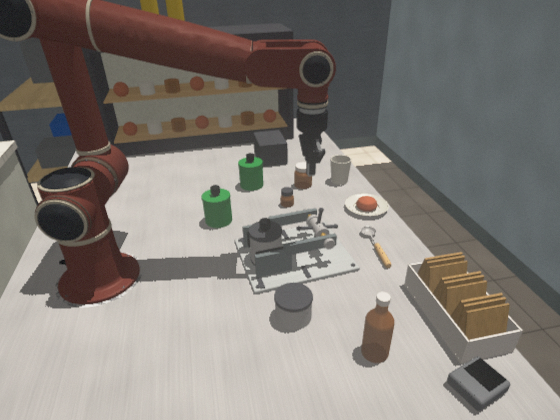

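The side view shows the canister upright between the pads at about (265,240). The bystanders haven't moved, and the gripper is clear with no force on it. Handing in.

```bash
python3 -c "
from plant import ticket
print(ticket.job_done())"
```

```text
the job is handed in; nothing more can be done
None
```

The canister is standing on the rubber spot, let go, and clamped by both pads. I handed the job in at about 18 s of robot time, but the hand-in gives no verdict. I estimate each pad squeezes with about 20 N.

**What I did:**
- **Placing:** I lifted the steel canister by its knob and set it down. The weight came off the wrist smoothly, with Fz going from -5.3 to -0.5 N.
- **Tightening:** I pushed two successive spokes with the shut fingers, about 2.6 rad in total. Free turning felt like 0.29–0.31 N m. Torque began to rise at about -21° on the second spoke, and I stopped about 0.5 rad after that, at roughly 0.2 N m over free turning.

**Last checks:**
- **Canister:** it is within about 1 mm of the spot's centre in both directions. Its knob is at the height expected for standing flat on the base plate.
- **Cheeks:** each moved in about 12.7–13.2 mm, against a pad gap of about 10.6 mm on each side. That gives roughly 17–20 N per pad.
- **Robot and bystanders:** the gripper was clear with no force on it. In the last side picture the bystanders looked unmoved; I did not measure their positions.

**Less certain:** the last torque readings scattered between 0.41 and 0.55 N m, because the contact moved from the spoke's ball end to the fingertip corner. The squeeze therefore rests more on the angle past take-up and the cheek travel than on any single torque reading. The side camera also put the canister 1–3 mm lower in y than the wrist camera did, within the tolerance.

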